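# Measure how far down the piston sits with a depth gauge

### The arm

A 7-joint arm with a two-finger parallel gripper is mounted at the origin on the work surface. World frame = base frame: x ahead of the robot, y to its left, z up, the work surface at z = 0. Lengths are in mm, angles in rad, forces in N, time in s.
With the tool pointing down it reaches from about 400 to 850 mm from the base axis. Payload 10.4 kg.
Tool frame: the origin (TCP) lies at the very end of the fingers, on their centre line; the grasp point (between the pads) lies 19 mm behind it; z points along the fingers, y is the direction in which the jaws open and shut (so a half turn about z gives the same grasp; the last joint's range is limited). The gripper opens to 85 mm and grips with 20 to 120 N. Pads are 22 mm wide; open, the fingers measure 114 mm over their backs; the gripper's body (76 mm by 85 mm) begins 54 mm behind the grasp point. The pads swing forward as they close: fully open they stand 13 mm farther back than shut.
Start: joints at [-1.244, 0.332, -0.065, 1.46, 0.022, 1.35, -0.088], TCP at [214.182, 587.177, 231.338] pointing down, gripper open.
Joint ranges: [-2.6, 2.6], [-0.5, 2.12], [-1.47, 1.34], [0.16, 2.42], [-1.27, 4.41], [0.06, 2.06], [-2.6, 2.6]. Speed limits (rad/s): [2.22, 2.22, 2.79, 2.79, 3.14, 3.14, 3.14].

### API

Orientations are given as [roll, pitch, yaw] about the fixed x, y, z axes, in that order (R = Rz(yaw) Ry(pitch) Rx(roll)).
In Python, from cell import env gives the robot as it stands. The module is installed in compiled form; this text tells all that it offers.
- The arm moves only by the tool send_rows, never from a script. Its argument "deltas" is a list of rows, each a list of 4 numbers: the shift along the tool's x, y, z in m, then the turn about the tool's z in rad. A call has 1 to 5 rows; each row shifts and turns the commanded pose from where the row before left it, along the tool's axes as they then stand; what a row does not reach is not made up. A row lasts 1/8 s, in which the tool goes at most 62.5 mm and 10.7 degrees, less where a joint would pass 70% of its speed; a pose out of reach is approached as far as the arm can. A call is refused whole if a number of a shift passes 0.0625 or a number of a turn 0.188, either way. A call with a gripper value outside its range is refused whole. "gripper" is the closure, from 0 (fully open) to 1 (shut), set as the call begins (left out, the last holds). The fingers move at their own pace and stop on an object; "squeeze" is the grip in N (left out, the last holds). Time passes only in rows, so rows that do not move let the fingers close. It gives the time, the measured TCP pose, the force and the opening at its end, in the units of the state.
- env.state(): the state, without advancing time (a new reading comes with each control period).
- env.snapshot(name): name is "scene" or "top"; returns a dict with "frame" (420x560x3 uint8, blue, green, red), "range_z" (420x560 float32, mm along the optical axis (not along the pixel's ray), 0 where there is no reading), "fx", "fy", "cx", "cy" (pixels), "k1" (the pictures are not rectified: a ray, as slopes to the right and down, at radius r is drawn at 1 + k1 r^2 times it, then the intrinsics apply), "T" (4x4, takes a point from camera to world coordinates). Camera axes: x right, y down, z forward; pixel columns grow to the right and rows downward; lengths in mm; the calibration is good to about 2 mm. A picture is of the moment at which its call begins.
- env.sign_off(): hands the job in, once; it reports no verdict.
The state is a dict: "time_s": time; "q": joint angles; "qvel": joint speeds; "effort": joint torques, N m; "ee_pos": TCP position; "eef_rot": TCP orientation; "ft_force": force on the tool from outside, world axes, zero at the start; "torque": the same for the moment, N m; "gripper_width": finger opening in mm.
Only numpy, scipy, OpenCV 4.12 (cv2) and the standard library are available. Lean on these libraries where they do the work, as an engineer would, in place of code of your own. Each camera call takes 0.05 s, during which the arm holds its last target.

### The job

Take the depth gauge by its orange knob and stand its blue foot on top of the aluminium cylinder, the one bolted to the grey crankcase (not the bare dark spare), with the rod over the open bore. Push the rod straight down through the foot until it bottoms on the piston, then let go and leave the gauge standing there with its foot flat on the cylinder, so that its travel can be read.

Things in the scene. Friction and masses are not known exactly. Their poses are not given: they have to be found in the camera images.
- gauge: Depth gauge, loose, 0.2 kg: an upright steel rod 12 mm in diameter, black rings every 10 mm, with an orange knob on top (26 mm in diameter, 110 to 140 mm above the rod's tip). The rod slides through a round blue foot. It starts standing on the bench on its foot, tip flush with the foot's underside. Origin: centre of the rod's lower tip; z runs up the rod.
- foot_under (a point): Centre of the underside of the gauge's blue foot: disc 84 mm in diameter, 10 mm thick, brass collar to 15 mm. Rod travel 0 to 80 mm below it. Friction holds it on the rod (4 N to slide), so it stays put when the gauge is lifted and the rod must be pushed down; about 10 N on the tool means the rod has bottomed.
- bore_mouth (a point): Centre of the bore (46 mm, vertical) at the flat top of the aluminium cylinder, 110 mm above the bench. Top face 74 mm in diameter, square fins 92 mm wide, on a grey crankcase 130 x 100 x 35 mm, fixed to the bench on the left or right. On the other side stands a bare loose spare of dark steel, 80 mm high: not to be used.
- piston_crown (a point): Centre of the flat top of the piston inside the aluminium cylinder, on the bore's axis. It sits 25 to 60 mm below the bore's mouth, does not move when pressed, and is hidden once the foot covers the bore.
There are look-alikes about, which are no part of the job. Of the things that look like the part that bears bore_mouth, the largest one is meant.

How it is judged (in metres and radians):
At the end, for the whole second after the job is handed in: The gauge stands released and at rest, upright within 8 degrees, on the aluminium cylinder: rod in the bore (axis within 20 mm of the bore's), tip within 6 mm of the piston crown in height, underside of the foot within 6 mm of the cylinder's top face (horizontal distance between gauge and bore_mouth below 0.02 m and z of gauge in the frame of piston_crown between -0.006 and 0.006 m and z of foot_under in the frame of bore_mouth between -0.006 and 0.006 m and angle between gauge's own z axis and vertical below 0.15 rad and linear speed of gauge below 0.02 m/s); the robot touches nothing.
It also fails if it takes over 35 s, if anything falls off the work surface, if the arm or the gripper's body presses on something with over 40 N, if the wrist force passes 120 N, or if a joint passes its speed limit or range.

## Working session

There is one attempt and no reset: what is moved stays moved. The work goes in short steps, Python scripts to look and compute and a tool call to move; the robot and the scene stay as the last step left them, time stands still between calls to the robot, and variables do not carry over. Pictures are saved under pics/ and viewed, and the job is handed in when it is done.

Besides the shell and the picture viewer there is one more tool, called after ">>>" by a JSON object that holds its "api" and its "payload". send_rows: Moves the arm, as the interface text tells. Its arguments: {"type":"object","properties":{"deltas":{"type":"array"},"gripper":{"type":"number"},"squeeze":{"type":"number"}},"required":["deltas"]}

```bash
mkdir -p pics
cat > h.py <<'E'
import numpy as np, cv2
from cell import env
def pts(s):
    h,w=s['range_z'].shape
    u,v=np.meshgrid(np.arange(w),np.arange(h))
    K=np.array([[s['fx'],0,s['cx']],[0,s['fy'],s['cy']],[0,0,1.]])
    p=np.stack([u,v],-1).reshape(-1,1,2).astype(np.float64)
    n=cv2.undistortPoints(p,K,np.array([s['k1'],0,0,0.])).reshape(h,w,2)
    z=s['range_z'].astype(float)
    P=np.stack([n[...,0]*z,n[...,1]*z,z,np.ones_like(z)],-1)
    W=P@np.array(s['T']).T
    W=W[...,:3]; W[z==0]=np.nan
    return W
E
python3 - <<'E'
from h import *
for n in ['scene','top']:
    s=env.snapshot(n); cv2.imwrite(f'pics/{n}0.png',s['frame']); np.savez(f'{n}0.npz',W=pts(s),f=s['frame']); print(n,np.array(s['T']).round(2).tolist(),s['k1'],s['fx'])
print(env.state())
E
```

```text
scene [[0.86, 0.28, -0.43, 1133.37], [0.51, -0.46, 0.73, -835.53], [0.01, -0.84, -0.54, 798.56], [0.0, 0.0, 0.0, 1.0]] -0.22244874337452888 546.5639848155123
top [[-0.0, -0.99, 0.17, 375.59], [-1.0, 0.01, 0.01, 113.29], [-0.01, -0.17, -0.99, 1253.64], [0.0, 0.0, 0.0, 1.0]] -0.026746585397264943 390.26778286824424
{'time_s': 0.1, 'q': array([-1.24355671,  0.33275936, -0.06469311,  1.46086444,  0.02160589,
        1.34988875, -0.08851409]), 'qvel': array([-0.00109796,  0.00045004, -0.00122577, -0.0022152 ,  0.00106458,
        0.00080193, -0.00035332]), 'effort': array([ 1.20474055e-03, -6.26743841e+01,  4.89756942e-02, -3.92431855e+01,
        1.63012074e-02,  6.94735572e-03,  9.98007266e-06]), 'ee_pos': array([214.11094886, 586.82534855, 230.62287285]), 'eef_rot': array([-3.14037000e+00,  6.43046181e-05,  2.79175313e+00]), 'ft_force': array([-0.79398081,  0.17629824,  0.82060466]), 'torque': array([0.00673701, 0.02140825, 0.02792003]), 'gripper_width': 85.57359340473175}
```

View pics/scene0.png

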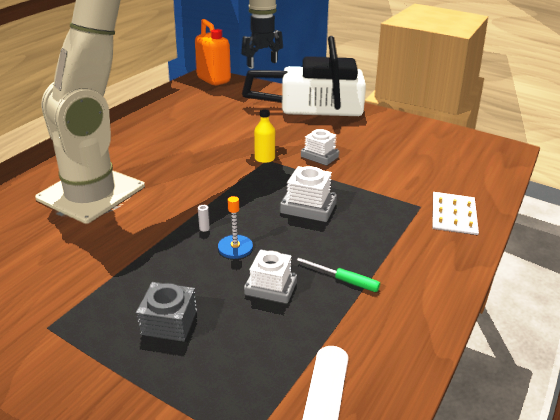

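View pics/top0.png

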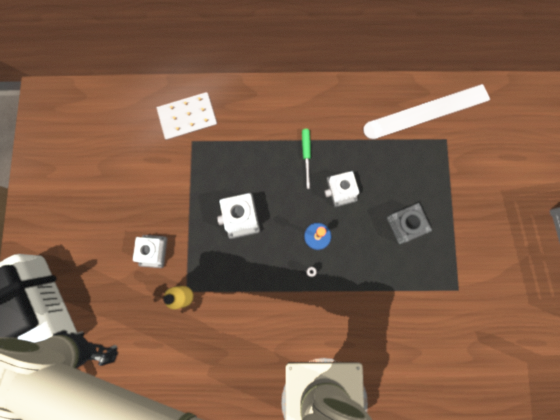

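The top picture shows the gauge at about (318,236), three finned aluminium cylinders at (238,212), (343,186) and (149,250), and the dark spare at (411,222). The cylinder at (238,212) looks the largest. Next I measure.

Run:
```python
from h import *
d=np.load('top0.npz');W=d['W'];f=d['f'];e=np.load('scene0.npz');V=e['W'];g=e['f']
for n,(u,v) in dict(big=(238,212),mid=(343,187),small=(149,250)).items():
    w=W[v-28:v+29,u-28:u+29].reshape(-1,3); z=w[:,2]
    print(n,'zmax pct',np.nanpercentile(z,[50,90,95,99]).round(1))
w=W[175:250,205:275].reshape(-1,3)
for src,w in (('top',w),('scene',V.reshape(-1,3))):
    c=W[212,238]
    m=(abs(w[:,2]-110)<4)&(np.hypot(*(w[:,:2]-c[:2]).T)<80)
    p=w[m];print(src,'topface',len(p),p.mean(0).round(1),p.min(0).round(1),p.max(0).round(1))
    (cx,cy),r=cv2.minEnclosingCircle(p[:,:2].astype(np.float32));print('circle',cx,cy,r)
    if src=='top': C=np.array([cx,cy])
    m=(np.hypot(*(w[:,:2]-[cx,cy]).T)<18)&(w[:,2]<100); print('bore floor',m.sum(),np.round(np.sort(w[m][:,2]),1)[::max(1,m.sum()//20)])
    m2=(np.hypot(*(w[:,:2]-c[:2]).T)<120)&(abs(w[:,2]-35)<4); 
    if m2.any():print('crank',cv2.minAreaRect(w[m2][:,:2].astype(np.float32)))
# gauge
for n,X,F in (('top',W,f),('scene',V,g)):
    hsv=cv2.cvtColor(F,cv2.COLOR_BGR2HSV); g0=W[236,318]
    near=np.hypot(X[...,0]-g0[0],X[...,1]-g0[1])<90
    o=near&(hsv[...,0]>5)&(hsv[...,0]<22)&(hsv[...,1]>170)&(hsv[...,2]>100)&(X[...,2]>90)
    b=near&(hsv[...,0]>95)&(hsv[...,0]<125)&(hsv[...,1]>150)&(X[...,2]<25)
    for k,m in(('knob',o),('foot',b)):
        p=X[m]; print(n,k,len(p),p.mean(0).round(1),p.min(0).round(1),p.max(0).round(1),cv2.minEnclosingCircle(p[:,:2].astype(np.float32)))
    if 1:
        t=X[o]; t=t[t[:,2]>137]; print('knobtop',len(t),t.mean(0) if len(t) else '')
```

```text
big zmax pct [  3.7 101.1 109.6 112.5]
mid zmax pct [ 1.8 73.9 79.5 85.9]
small zmax pct [ 1.4 74.4 80.7 86.3]
top topface 269 [566.8 259.1 109.8] [532.2 222.  106. ] [602.1 294.1 113.7]
circle 567.23388671875 258.6445617675781 36.77429962158203
bore floor 103 [72.8 74.6 75.1 76.  76.2 76.4 76.6 76.9 77.3 77.6 77.9 78.3 78.4 78.7
 79.  79.3 79.7 80.  80.4 81.2 81.7]
crank ((564.850341796875, 268.83880615234375), (129.3583221435547, 119.28553009033203), 12.18205738067627)
scene topface 239 [573.1 254.4 109.5] [536.  216.9 106. ] [607.8 296.8 113.3]
circle 571.2077026367188 257.5643310546875 41.006961822509766
bore floor 2 [92.  93.8]
crank ((574.9156494140625, 252.32652282714844), (129.21658325195312, 104.0444107055664), 13.534006118774414)<stdin>:23: RuntimeWarning: Mean of empty slice.
  ret = um.true_divide(
Traceback (most recent call last):
ValueError: zero-size array to reduction operation minimum which has no identity
```

```bash
python3 - <<'E'
from h import *
d=np.load('top0.npz');W=d['W'];f=d['f'];e=np.load('scene0.npz');V=e['W'];g=e['f']
for n,X,F,(u,v) in (('top',W,f,(318,236)),('scene',V,g,(235,225))):
    hsv=cv2.cvtColor(F,cv2.COLOR_BGR2HSV); near=np.zeros(F.shape[:2],bool); near[v-35:v+35,u-30:u+30]=1
    o=near&(hsv[...,0]>3)&(hsv[...,0]<22)&(hsv[...,1]>140)&(hsv[...,2]>90)
    b=near&(hsv[...,0]>95)&(hsv[...,0]<125)&(hsv[...,1]>150)
    for k,m in(('knob',o),('foot',b)):
        p=X[m];p=p[~np.isnan(p[:,0])]; 
        print(n,k,m.sum(),len(p))
        if len(p):print(np.median(p,0).round(1),np.percentile(p,2,axis=0).round(1),np.percentile(p,98,axis=0).round(1))
        if k=='foot':
            q=p[abs(p[:,2]-10)<6];print(len(q),cv2.minEnclosingCircle(q[:,:2].astype(np.float32)))
        else:
            v_,u_=np.where(m);print('px',u_.min(),u_.max(),v_.min(),v_.max());print(np.sort(p[:,2]).round(0)[::max(1,len(p)//30)]); t=p[p[:,2]>128];print(t.mean(0) if len(t) else '')
E
python3 - <<'E'
import cv2
a=cv2.imread('pics/top0.png')[165:275,200:440];cv2.imwrite('pics/tz.png',cv2.resize(a,None,fx=3.3,fy=3.3,interpolation=2))
E
```

```text
top knob 47 47
[500.8  15.  139.4] [490.    3.4 134.7] [509.8  23.9 144.7]
px 317 324 229 236
[133. 135. 135. 135. 136. 136. 136. 137. 137. 137. 137. 138. 138. 138.
 139. 139. 139. 139. 139. 139. 139. 139. 139. 139. 139. 140. 140. 140.
 140. 140. 141. 141. 141. 141. 141. 141. 141. 142. 142. 142. 142. 142.
 142. 143. 143. 145. 145.]
[500.67548445  14.17739608 139.41446078]
top foot 171 171
[492.6  26.5   9.7] [468.9 -21.9   4.9] [534.9  47.1  14.7]
170 ((503.6510009765625, 12.35634708404541), 37.92168045043945)
scene knob 333 332
[326.3 149.7   2.4] [284.3  -2.3  -3.1] [518.6 211.3 139.7]
px 205 239 190 246
[ -4.  -3.  -2.  -2.  -1.  -1.  -1.  -0.  -0.   0.   0.   0.   1.   1.
   2.   2.   3.   4.  15. 111. 114. 117. 120. 123. 125. 128. 131. 133.
 135. 138. 141.]
[510.17590822   5.35741521 134.66990233]
scene foot 570 569
[513.4   1.8   9.1] [466.8 -30.1   1.8] [546.2  48.6  12.8]
533 ((505.5986328125, 9.798174858093262), 44.194725036621094)
```

View pics/tz.png

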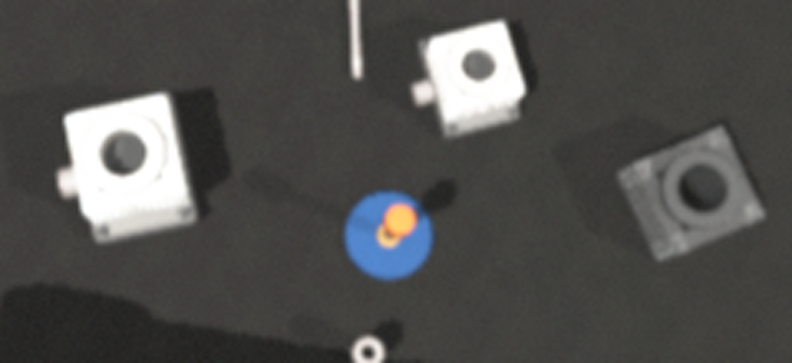

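Measurements:
- **Gauge:** at about (502.5, 13), with the knob top at z≈140 as expected.
- **Target cylinder:** the largest one. Bore at about (568, 258.5), top face at z≈110 with an outer radius of 37, as specified.
- **Piston crown:** at z≈77.5, about 32 mm deep.

Next I work out the tool-frame displacement.

```bash
cat > d.py <<'E'
import sys
from h import *
from scipy.spatial.transform import Rotation as R
s=env.state(); r=R.from_euler('xyz',s['eef_rot'])
t=np.array([float(a) for a in sys.argv[1:4]])
print(s['time_s'],s['ee_pos'].round(1),s['eef_rot'].round(4),s['ft_force'].round(1),s['gripper_width'],s['q'].round(2))
print('tool delta mm',(r.inv().apply(t-s['ee_pos'])).round(1))
E
python3 d.py 502.5 13 230
```

```text
0.1 [214.1 586.8 230.6] [-3.1404e+00  1.0000e-04  2.7918e+00] [-0.8  0.2  0.8] 85.57359340473175 [-1.24  0.33 -0.06  1.46  0.02  1.35 -0.09]
tool delta mm [-467.6 -440.2    1.2]
```

>>> {"api": "send_rows", "payload": {"deltas": [[-0.03, -0.028, 0], [-0.034, -0.032, 0], [-0.034, -0.032, 0], [-0.034, -0.032, 0], [-0.034, -0.032, 0]], "gripper": 0}}

```text
validation failed for argument at $.de...
```

Each row needs a fourth number, the turn.

>>> {"api": "send_rows", "payload": {"deltas": [[-0.03, -0.028, 0, 0], [-0.034, -0.032, 0, 0], [-0.034, -0.032, 0, 0], [-0.034, -0.032, 0, 0], [-0.034, -0.032, 0, 0]], "gripper": 0}}

```text
time_s: 0.72
ee_pos: [317.1, 382.1, 231.1]
eef_rot: [-3.141, -0.0, 2.792]
ft_force: [1.1, 0.6, 1.1]
gripper_width: 85.2
```

>>> {"api": "send_rows", "payload": {"deltas": [[-0.034, -0.032, 0, 0], [-0.034, -0.032, 0, 0], [-0.034, -0.032, 0, 0], [-0.034, -0.032, 0, 0], [-0.034, -0.032, 0, 0]]}}

```text
time_s: 1.35
ee_pos: [421.9, 173.6, 231.2]
eef_rot: [3.142, -0.0, 2.792]
ft_force: [0.9, -0.2, 0.0]
gripper_width: 85.4
```

```bash
python3 d.py 502.5 13 230
```

```text
1.35 [421.9 173.6 231.2] [ 3.1415e+00 -2.0000e-04  2.7918e+00] [ 0.9 -0.2  0. ] 85.43398435642365 [-0.78 -0.06  0.28  1.9   0.02  1.3   0.72]
tool delta mm [-130.8 -123.3    1.1]
```

>>> {"api": "send_rows", "payload": {"deltas": [[-0.034, -0.032, 0, 0], [-0.034, -0.032, 0, 0], [-0.034, -0.032, 0, 0], [-0.029, -0.027, 0, 0], [0, 0, 0, 0]]}}

```text
time_s: 1.98
ee_pos: [502.9, 11.6, 231.0]
eef_rot: [-3.14, 0.0, 2.787]
ft_force: [-0.8, 1.6, 1.0]
gripper_width: 85.3
```

```bash
python3 d.py 502.5 13 106
python3 - <<'E'
from h import *
a=[cv2.resize(env.snapshot(n)['frame'],(400,300)) for n in('scene','top')]
cv2.imwrite('pics/a1.png',np.hstack(a))
s=env.snapshot('scene')['frame'][150:300,160:320];cv2.imwrite('pics/a2.png',cv2.resize(s,None,fx=4,fy=4))
E
```

```text
1.975 [502.9  11.6 231. ] [-3.1405e+00  1.0000e-04  2.7867e+00] [-0.8  1.6  1. ] 85.3168985082394 [-0.59  0.05  0.5   1.8  -0.02  1.3   1.13]
tool delta mm [  0.9   1.3 125. ]
```

View pics/a1.png

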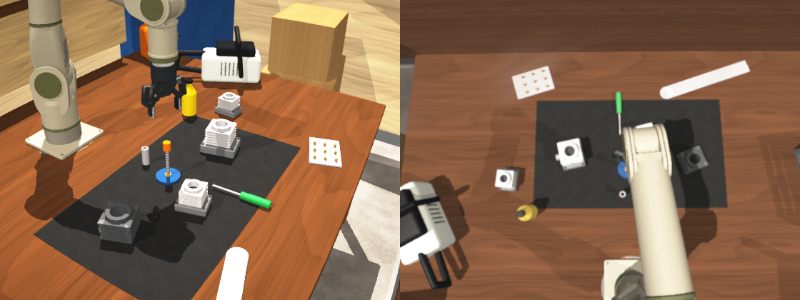

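View pics/a2.png

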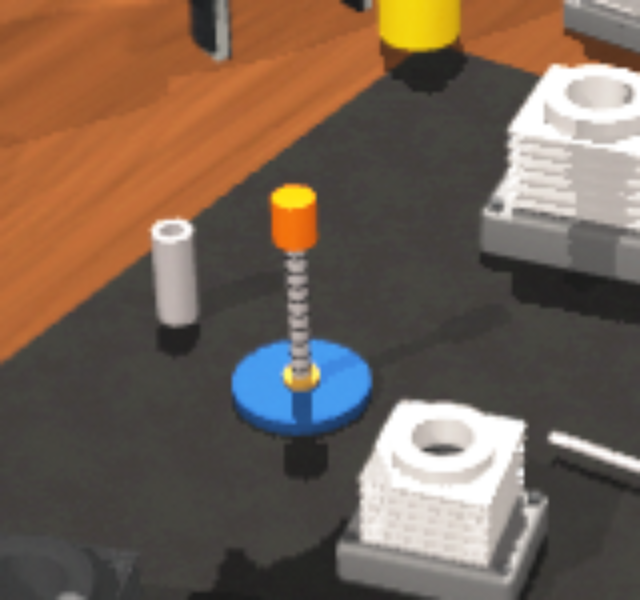

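The arm is above the knob: the finger tips straddle column 294 of the crop, and the knob is at (294,217) there. Descending.

>>> {"api": "send_rows", "payload": {"deltas": [[0.001, 0.001, 0.02, 0], [0, 0, 0.025, 0], [0, 0, 0.025, 0], [0, 0, 0.025, 0], [0, 0, 0.015, 0]]}}

```text
time_s: 2.75
ee_pos: [501.1, 17.2, 120.2]
eef_rot: [-3.141, -0.001, 2.794]
ft_force: [-0.0, -1.0, 0.3]
gripper_width: 85.7
```

```bash
python3 d.py 502.5 13 106
python3 - <<'E'
from h import *
s=env.snapshot('scene')['frame'][110:260,160:320];cv2.imwrite('pics/a3.png',cv2.resize(s,None,fx=4,fy=4))
E
```

```text
2.75 [501.1  17.2 120.2] [-3.1414e+00 -1.3000e-03  2.7938e+00] [-0.  -1.   0.3] 85.69402544037834 [-0.57  0.16  0.49  1.94 -0.09  1.06  1.18]
tool delta mm [-2.8 -3.5 14.2]
```

View pics/a3.png

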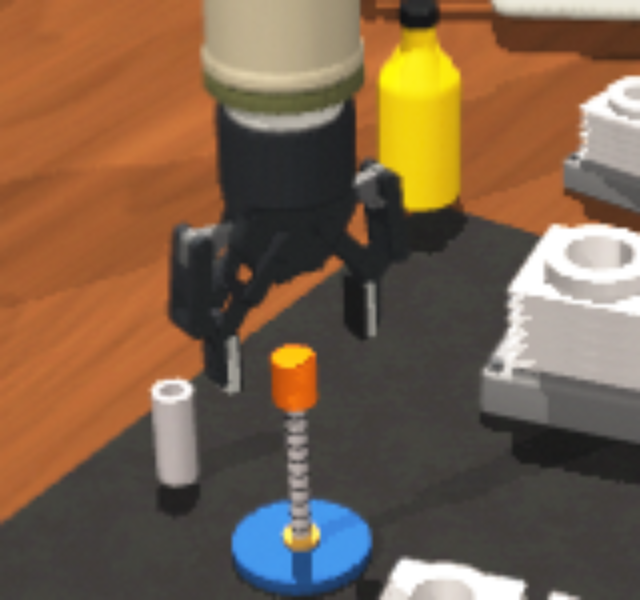

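The fingers straddle the knob: their tips' midpoint is at crop (300,362) and the knob is at (294,375). I go down the last 14 mm, then close.

>>> {"api": "send_rows", "payload": {"deltas": [[-0.002, -0.003, 0.01, 0], [0, 0, 0.004, 0], [0, 0, 0, 0]]}}

```text
time_s: 3.18
ee_pos: [502.8, 12.5, 107.4]
eef_rot: [3.141, 0.0, 2.792]
ft_force: [0.2, -0.2, 0.3]
gripper_width: 85.4
```

```bash
python3 d.py 502.5 13 106
python3 - <<'E'
from h import *
s=env.snapshot('scene')['frame'][110:260,160:320];cv2.imwrite('pics/a4.png',cv2.resize(s,None,fx=4,fy=4))
E
```

```text
3.175 [502.8  12.5 107.4] [3.1414e+00 1.0000e-04 2.7917e+00] [ 0.2 -0.2  0.3] 85.38414376282161 [-0.56  0.18  0.49  1.95 -0.1   1.03  1.19]
tool delta mm [0.5 0.4 1.4]
```

View pics/a4.png

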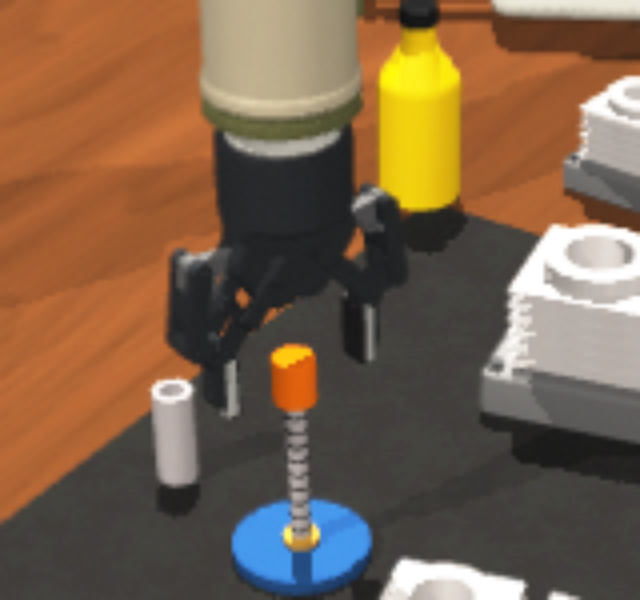

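>>> {"api": "send_rows", "payload": {"deltas": [[0, 0, 0, 0], [0, 0, 0, 0], [0, 0, 0, 0], [0, 0, 0, 0], [0, 0, 0, 0]], "gripper": 1, "squeeze": 60}}

```text
time_s: 3.85
ee_pos: [502.9, 12.5, 107.6]
eef_rot: [3.141, 0.0, 2.792]
ft_force: [-0.7, -0.4, 3.8]
gripper_width: 24.7
```

>>> {"api": "send_rows", "payload": {"deltas": [[0, 0, 0, 0], [0, 0, 0, 0], [0, 0, 0, 0]]}}

```text
time_s: 4.22
ee_pos: [502.9, 12.5, 107.6]
eef_rot: [3.141, 0.0, 2.792]
ft_force: [-0.6, -1.1, 5.4]
gripper_width: 24.4
```

```bash
python3 d.py 502.5 13 106
python3 - <<'E'
from h import *
s=env.snapshot('scene')['frame'][110:260,160:320];cv2.imwrite('pics/a5.png',cv2.resize(s,None,fx=4,fy=4))
E
```

```text
4.225 [502.9  12.5 107.6] [3.1413e+00 4.0000e-04 2.7917e+00] [-0.6 -1.1  5.4] 24.37738075345503 [-0.56  0.18  0.49  1.95 -0.1   1.03  1.19]
tool delta mm [0.6 0.4 1.6]
```

View pics/a5.png

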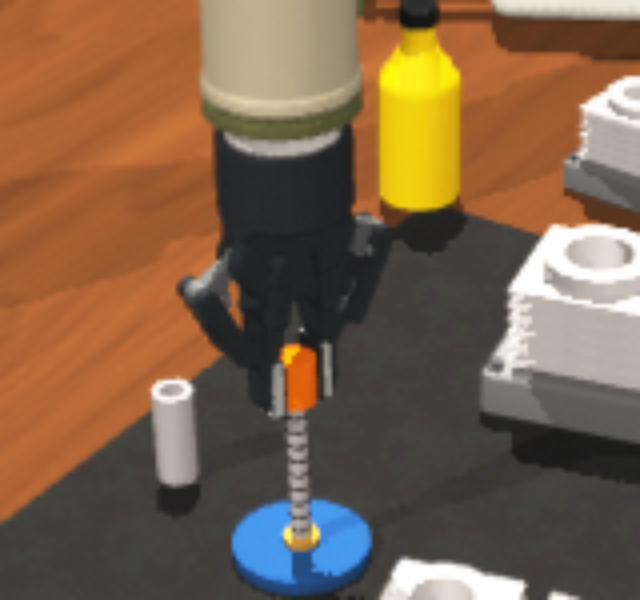

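The knob is gripped at a width of 24 mm, upright, with the foot still on the bench, so the tip is 107.6 mm below the TCP. Lifting 140 mm.

>>> {"api": "send_rows", "payload": {"deltas": [[0, 0, -0.015, 0], [0, 0, -0.03, 0], [0, 0, -0.035, 0], [0, 0, -0.035, 0], [0, 0, -0.025, 0]]}}

```text
time_s: 4.9
ee_pos: [502.7, 12.4, 249.4]
eef_rot: [3.141, 0.001, 2.792]
ft_force: [0.9, 0.1, -2.7]
gripper_width: 24.3
```

>>> {"api": "send_rows", "payload": {"deltas": [[0, 0, 0, 0], [0, 0, 0, 0]]}}

```text
time_s: 5.15
ee_pos: [502.1, 12.5, 246.3]
eef_rot: [-3.141, -0.001, 2.792]
ft_force: [-0.6, 0.2, -2.5]
gripper_width: 24.1
```

```bash
python3 d.py 568 258.5 246
python3 - <<'E'
from h import *
s=env.snapshot('scene')['frame'][70:270,160:360];cv2.imwrite('pics/a6.png',cv2.resize(s,None,fx=3,fy=3))
E
```

```text
5.15 [502.1  12.5 246.3] [-3.1410e+00 -1.2000e-03  2.7918e+00] [-0.6  0.2 -2.5] 24.05487415623497 [-0.6   0.04  0.5   1.78 -0.02  1.33  1.13]
tool delta mm [2.240e+01 2.537e+02 2.000e-01]
```

View pics/a6.png

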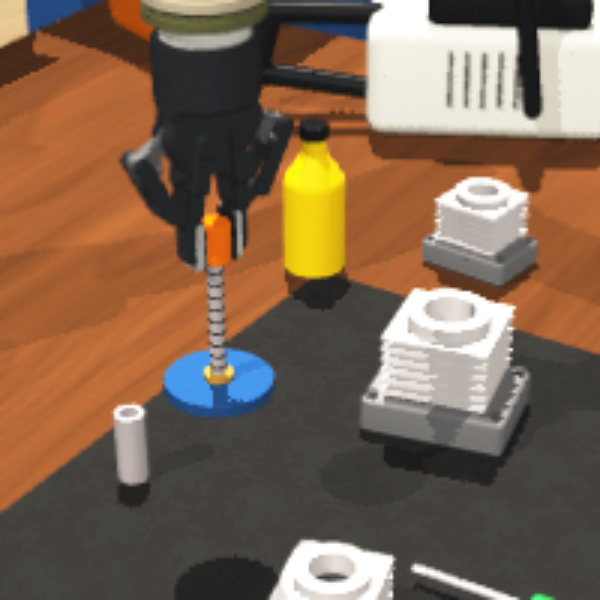

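The gauge is lifted straight, with the foot still at the tip. Now I carry it over the bore.

>>> {"api": "send_rows", "payload": {"deltas": [[0.002, 0.02, 0, 0], [0.003, 0.035, 0, 0], [0.003, 0.035, 0, 0], [0.003, 0.035, 0, 0], [0.003, 0.035, 0, 0]]}}

```text
time_s: 5.82
ee_pos: [544.1, 170.2, 246.2]
eef_rot: [-3.141, -0.001, 2.793]
ft_force: [0.3, -0.1, -2.6]
gripper_width: 24.4
```

>>> {"api": "send_rows", "payload": {"deltas": [[0.003, 0.035, 0, 0], [0.003, 0.035, 0, 0], [0.002, 0.023, 0, 0], [0, 0, 0, 0], [0, 0, 0, 0]]}}

```text
time_s: 6.45
ee_pos: [568.5, 257.5, 246.5]
eef_rot: [-3.14, -0.001, 2.792]
ft_force: [0.6, -0.2, -2.7]
gripper_width: 24.5
```

```bash
python3 d.py 568 258.5 246
python3 - <<'E'
from h import *
s=env.snapshot('scene')['frame'][50:250,200:400];cv2.imwrite('pics/a7.png',cv2.resize(s,None,fx=3,fy=3))
s=env.snapshot('top');W=pts(s);F=s['frame'];hsv=cv2.cvtColor(F,cv2.COLOR_BGR2HSV)
cv2.imwrite('pics/a8.png',cv2.resize(F[150:290,160:340],None,fx=4,fy=4))
s=env.snapshot('scene');W=pts(s);F=s['frame'];hsv=cv2.cvtColor(F,cv2.COLOR_BGR2HSV)
b=(hsv[...,0]>95)&(hsv[...,0]<125)&(hsv[...,1]>150)&(W[...,2]>120)&(W[...,2]<170)&(np.hypot(W[...,0]-568,W[...,1]-258)<90)
p=W[b];print(len(p),np.median(p,0),cv2.minEnclosingCircle(p[abs(p[:,2]-np.percentile(p[:,2],80))<5][:,:2].astype(np.float32)))
E
```

```text
6.45 [568.5 257.5 246.5] [-3.1404e+00 -6.0000e-04  2.7916e+00] [ 0.6 -0.2 -2.7] 24.481172839483065 [-0.78  0.33  0.36  1.46 -0.12  1.38  0.81]
tool delta mm [0.8 0.8 0.5]
401 [580.28412313 241.60132581 149.17954916] ((574.6561889648438, 252.9026641845703), 44.446537017822266)
```

View pics/a7.png

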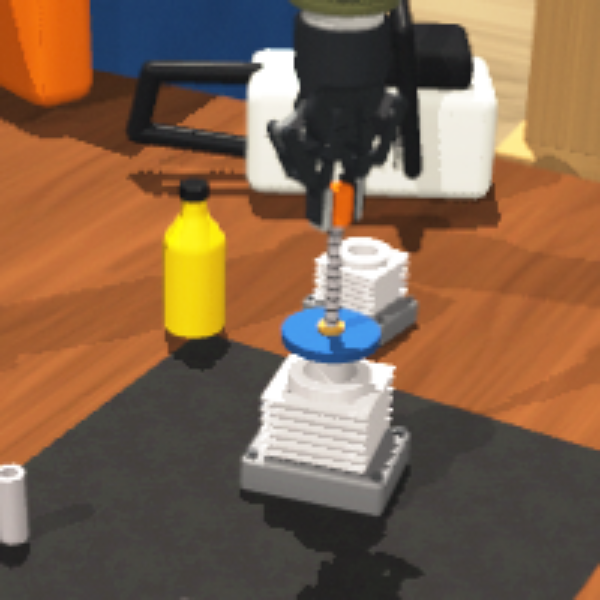

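View pics/a8.png

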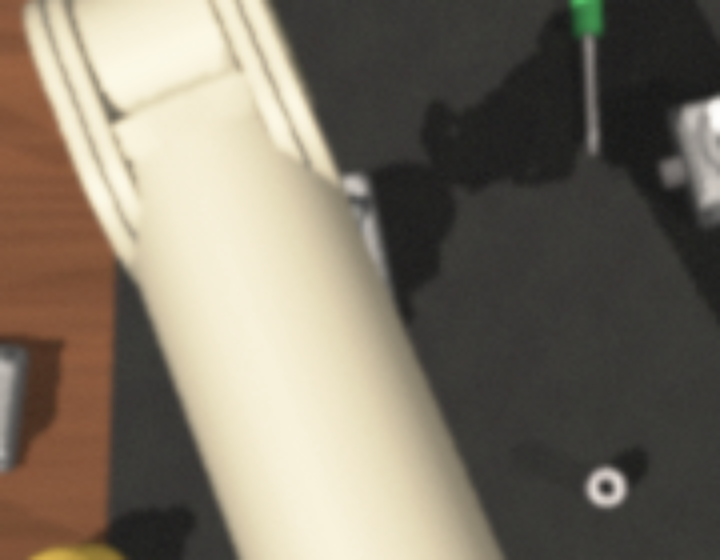

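The foot is centred over the cylinder, rod axis near scene-crop column 331 and bore near 333. Lowering now. I expect the foot to touch at TCP z≈217.6 and the rod to bottom at about 185.

>>> {"api": "send_rows", "payload": {"deltas": [[0, 0.001, 0.01, 0], [0, 0, 0.01, 0], [0, 0, 0.005, 0], [0, 0, 0.002, 0]]}}

```text
time_s: 7.1
ee_pos: [568.9, 258.6, 219.8]
eef_rot: [-3.141, -0.0, 2.792]
ft_force: [-0.7, 0.2, -1.5]
gripper_width: 24.5
```

>>> {"api": "send_rows", "payload": {"deltas": [[0, 0, 0.002, 0], [0, 0, 0.002, 0], [0, 0, 0.002, 0]]}}

```text
time_s: 7.48
ee_pos: [569.4, 258.7, 215.0]
eef_rot: [3.141, 0.001, 2.792]
ft_force: [-1.7, -1.4, 2.8]
gripper_width: 24.4
```

>>> {"api": "send_rows", "payload": {"deltas": [[0, 0, 0.002, 0], [0, 0, 0.002, 0], [0, 0, 0.002, 0]]}}

```text
time_s: 7.85
ee_pos: [569.2, 258.8, 208.3]
eef_rot: [3.141, 0.0, 2.792]
ft_force: [0.1, -0.5, 2.2]
gripper_width: 24.9
```

```bash
python3 d.py 568 258.5 185
python3 - <<'E'
from h import *
s=env.snapshot('scene')['frame'][80:220,230:390];cv2.imwrite('pics/a9.png',cv2.resize(s,None,fx=4,fy=4))
E
```

```text
7.85 [569.2 258.8 208.3] [3.1411e+00 3.0000e-04 2.7918e+00] [ 0.1 -0.5  2.2] 24.906989781350813 [-0.78  0.35  0.36  1.51 -0.13  1.3   0.81]
tool delta mm [ 1.1 -0.7 23.3]
```

View pics/a9.png

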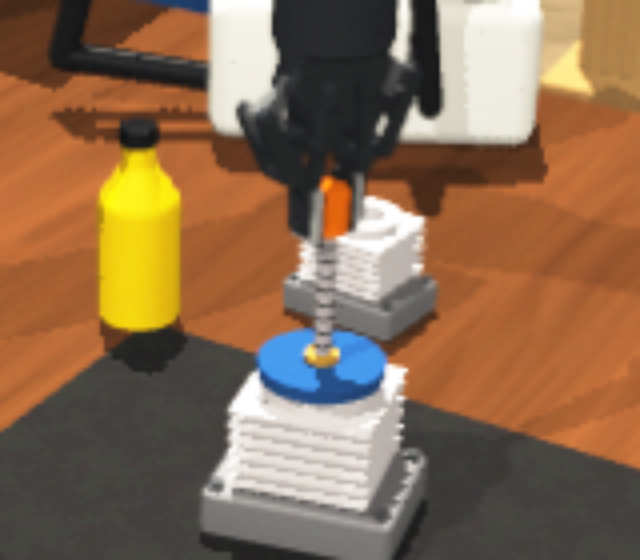

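The foot is seated flat on the cylinder, at (322,365) in the crop. Contact came near z=217 and the rod is sliding at about 2 to 4 N. I keep pushing in small steps.

>>> {"api": "send_rows", "payload": {"deltas": [[0, 0, 0.003, 0], [0, 0, 0.003, 0], [0, 0, 0.003, 0], [0, 0, 0.003, 0], [0, 0, 0.002, 0]]}}

```text
time_s: 8.52
ee_pos: [569.2, 258.7, 194.1]
eef_rot: [3.141, 0.0, 2.792]
ft_force: [0.7, 0.1, 2.5]
gripper_width: 24.9
```

>>> {"api": "send_rows", "payload": {"deltas": [[0, 0, 0.002, 0], [0, 0, 0.002, 0]]}}

```text
time_s: 8.78
ee_pos: [569.2, 258.7, 190.2]
eef_rot: [3.141, 0.0, 2.792]
ft_force: [0.2, 0.1, 3.1]
gripper_width: 24.8
```

>>> {"api": "send_rows", "payload": {"deltas": [[0, 0, 0.002, 0]]}}

```text
time_s: 8.9
ee_pos: [569.2, 258.7, 188.2]
eef_rot: [3.141, 0.0, 2.792]
ft_force: [0.9, -0.1, 3.5]
gripper_width: 24.8
```

>>> {"api": "send_rows", "payload": {"deltas": [[0, 0, 0.0015, 0]]}}

```text
time_s: 9.02
ee_pos: [569.2, 258.7, 186.7]
eef_rot: [3.141, 0.0, 2.792]
ft_force: [1.6, 0.8, 2.5]
gripper_width: 24.8
```

>>> {"api": "send_rows", "payload": {"deltas": [[0, 0, 0.0015, 0]]}}

```text
time_s: 9.15
ee_pos: [569.3, 258.7, 186.0]
eef_rot: [3.141, 0.001, 2.792]
ft_force: [-3.1, -1.6, 14.2]
gripper_width: 24.5
```

>>> {"api": "send_rows", "payload": {"deltas": [[0, 0, 0.0015, 0]]}}

```text
time_s: 9.28
ee_pos: [569.8, 258.8, 185.9]
eef_rot: [3.14, 0.001, 2.792]
ft_force: [-3.6, -2.0, 22.6]
gripper_width: 24.4
```

The rod bottomed at TCP z≈186, a tip height of about 78.4 against the 77.5 I measured. I relax the push by the overshoot, then open.

>>> {"api": "send_rows", "payload": {"deltas": [[0, 0, -0.0015, 0], [0, 0, 0, 0]]}}

```text
time_s: 9.52
ee_pos: [569.3, 258.7, 186.0]
eef_rot: [3.141, 0.0, 2.792]
ft_force: [0.6, 0.5, 7.8]
gripper_width: 24.3
```

>>> {"api": "send_rows", "payload": {"deltas": [[0, 0, 0, 0], [0, 0, 0, 0], [0, 0, 0, 0], [0, 0, 0, 0], [0, 0, 0, 0]], "gripper": 0}}

```text
time_s: 10.15
ee_pos: [569.0, 258.6, 185.2]
eef_rot: [-3.142, -0.0, 2.792]
ft_force: [-0.3, -0.9, -0.3]
gripper_width: 85.4
```

```bash
python3 d.py 568 258.5 185
python3 - <<'E'
from h import *
s=env.snapshot('scene')['frame'][80:220,230:390];cv2.imwrite('pics/b1.png',cv2.resize(s,None,fx=4,fy=4))
E
```

```text
10.15 [569.  258.6 185.2] [-3.1416e+00 -1.0000e-04  2.7918e+00] [-0.3 -0.9 -0.3] 85.39553234486986 [-0.78  0.37  0.35  1.54 -0.13  1.26  0.82]
tool delta mm [ 0.9 -0.5  0.2]
```

View pics/b1.png

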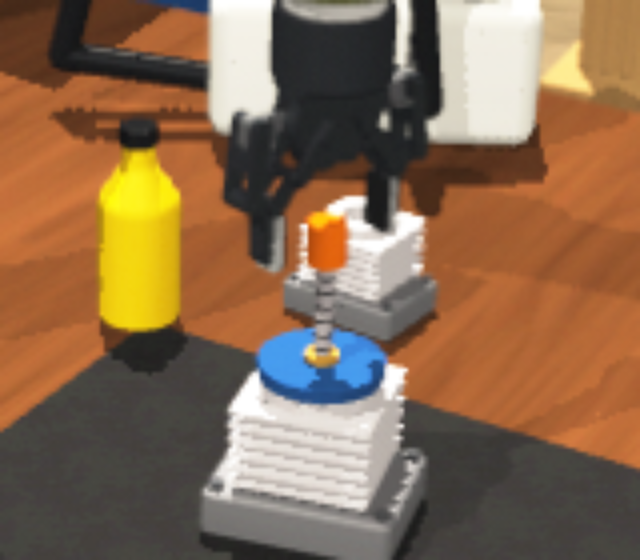

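The fingers are open and clear of the knob, and the gauge stands with its foot flat. I retreat up, then aside, so the top camera can check it.

>>> {"api": "send_rows", "payload": {"deltas": [[0, 0, -0.02, 0], [0, 0, -0.03, 0], [0, 0, -0.03, 0], [0, 0, -0.03, 0], [0, 0, -0.01, 0]]}}

```text
time_s: 10.82
ee_pos: [569.7, 258.8, 307.1]
eef_rot: [3.139, 0.002, 2.792]
ft_force: [0.1, -0.6, -1.3]
gripper_width: 85.5
```

>>> {"api": "send_rows", "payload": {"deltas": [[0.01, -0.03, 0, 0], [0.01, -0.04, 0, 0], [0.01, -0.04, 0, 0], [0.01, -0.04, 0, 0], [0.01, -0.03, 0, 0]]}}

```text
time_s: 11.45
ee_pos: [459.4, 105.1, 304.4]
eef_rot: [-3.141, -0.001, 2.791]
ft_force: [-0.2, -0.6, 0.8]
gripper_width: 85.4
```

>>> {"api": "send_rows", "payload": {"deltas": [[0, 0, 0, 0], [0, 0, 0, 0], [0, 0, 0, 0]]}}

```text
time_s: 11.82
ee_pos: [460.6, 107.5, 304.8]
eef_rot: [-3.141, -0.0, 2.793]
ft_force: [0.0, 0.0, 0.1]
gripper_width: 85.4
```

```bash
python3 d.py 568 258.5 185
python3 - <<'E'
from h import *
s=env.snapshot('scene');t=env.snapshot('top')
a=cv2.resize(s['frame'][100:220,230:370],None,fx=2.8,fy=2.8);b=cv2.resize(t['frame'][170:290,180:320],None,fx=2.8,fy=2.8)
cv2.imwrite('pics/b2.png',np.hstack([a,b]))
for n,S in(('scene',s),('top',t)):
    W=pts(S);h=cv2.cvtColor(S['frame'],cv2.COLOR_BGR2HSV);near=np.hypot(W[...,0]-568,W[...,1]-258)<70
    o=near&(h[...,0]>3)&(h[...,0]<22)&(h[...,1]>140)&(W[...,2]>175)
    b=near&(h[...,0]>95)&(h[...,0]<125)&(h[...,1]>150)&(abs(W[...,2]-120)<8)
    for k,m in(('knob',o),('foot',b)):
        p=W[m]
        if len(p):print(n,k,len(p),np.median(p,0).round(1),np.percentile(p[:,2],[2,98]).round(1),cv2.minEnclosingCircle(p[:,:2].astype(np.float32)))
E
```

```text
11.825 [460.6 107.5 304.8] [-3.1409e+00 -3.0000e-04  2.7929e+00] [0.  0.  0.1] 85.39561857948766 [-0.75 -0.06  0.4   1.74  0.02  1.45  0.88]
tool delta mm [-49.4 178.6 119.7]
scene knob 105 [577.8 248.7 204.1] [188.5 218.4] ((573.3468627929688, 254.3636474609375), 14.29930591583252)
scene foot 392 [579.1 244.4 119.8] [113.1 122.7] ((571.0111694335938, 254.65530395507812), 46.47985076904297)
top knob 63 [566.7 255.6 217.5] [196.3 221.6] ((567.7825927734375, 258.3227844238281), 12.020448684692383)
top foot 209 [557.5 247.4 119.9] [115.3 124.3] ((569.5564575195312, 257.7231140136719), 35.82735061645508)
```

View pics/b2.png

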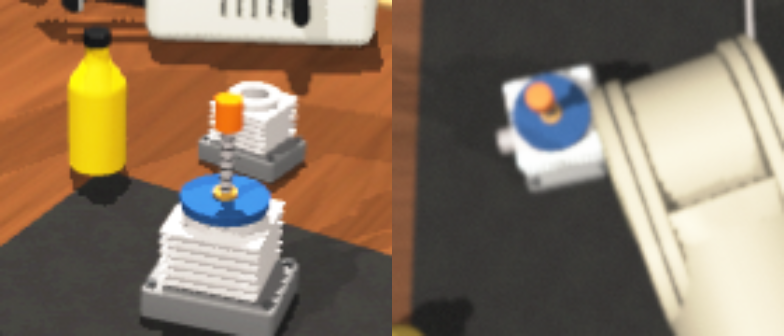

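The gauge stands upright on the cylinder. The knob top is at 217.5, so the tip is at 77.5, and the foot top at 119.9 puts its underside at 110. The axis is within about 2 mm of the bore.

```bash
python3 -c "
from cell import env
print(env.sign_off())"
```

```text
the job is handed in; nothing more can be done
None
```

The depth gauge is standing released on the large aluminium cylinder with its rod bottomed on the piston, and I handed the job in at about 12 s. I gripped it by the orange knob and set the foot on the cylinder. I then pushed the rod down until the force rose from about 3 N to 14 N, peaking at about 23 N. After that I eased off, opened the fingers and moved the arm clear.

| Last check (top camera) | Measured | Expected |
|---|---|---|
| Knob top height, giving the tip height | 217.5 mm, tip about 77.5 mm | piston crown measured at about 77.5 mm |
| Foot top height, giving the underside height | 119.9 mm, underside about 110 mm | cylinder top at 110 mm |
| Knob and foot centres | within about 2 mm of the bore axis | within 20 mm |

- **Upright:** the knob and foot centres agree to about 2 mm over the gauge's height, so it stands nearly vertical.
- **Nothing touching:** the wrist force read about 0 N after the arm moved away.
- **Disagreements:** the scene camera put the gauge about 4–5 mm from the top camera's position, with a similar offset for the cylinder before the move. I took this as bias from its slanted view. The rod bottomed at a tip height of about 78.4 mm by the arm's reading, 1 mm from the camera's figure. Both are within tolerance.

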